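# Hang the ledge bracket on the slotted upright and lock it

## Task

Hang the loose steel ledge bracket on the slotted upright that is still empty: feed both its hooks into the two slots (the slotted strip may be clamped a little higher or lower than the mark), then press it straight down until it snaps past the spring roller and sits fully home like the bracket on the other upright, and let go. Feel your way and do not force it (20 N is plenty), and leave the things lying around where they are.

Things in the scene. Friction and masses are not known exactly. Their poses are not given: they have to be found in the camera images.
- bracket_grip (a point): Middle of the loose plain steel bracket (100 long, 90 tall, 0.15-0.3 kg), which starts standing on its 50 wide ledge; point 45 above its underside. x = towards its hooks, y = across, z = up. In x from -26 to +45 from here the upright web is 10 thick in y and its top edge is 41 above this point. Pinch it there across y from above, 10-20 below the edge. All mm.
- bracket_heel (a point): Centre of the bracket's flat back face (24 wide, 86 tall, mm), 50 in +x and 2 below bracket_grip, 43 above the underside; x points out of the face, z up. Two hooks 8 wide (y) stick out 11 from this face, one above the other, 54 apart.
- hook_lower (a point): On the back face at the bottom of the lower hook's tongue, 23 mm below bracket_heel. Each hook: tongue 8 mm high, its lip hangs to 18 mm below the tongue's bottom behind a 5 mm gap, so a hook is 26 mm high in all. The upper hook has the same outline, 54 mm higher; its lip ends square, the lower one is rounded.
- bracket_pad (a point): Centre of the top of the bracket's flat press pad, 26 mm (x) by 24 mm (y), 15 mm in front of the back face, 90 mm above the underside. The top point to press on; the empty upright rises 29 to 54 mm above it once the bracket is hooked on.
- upright_face (a point): Empty upright (fixed dark steel channel 41 mm wide, 188 mm tall, base plate 70 x 95 mm): point in the front face of its slotted strip, 103 mm above the work surface; x into the upright, z up. A locked bracket has its bracket_heel here, axes equal, but higher or lower by as much as the strip is off nominal height (see slot_nominal).
- slot_nominal (a point): Lower edge of the lower slot, if the strip were at nominal height. The strip (4 mm thick) is clamped up to 16 mm higher or lower; this point does NOT show it. Slots 12 wide, 31 tall, 2nd one 54 higher. Hooks enter, 2.5 mm spare above and below, with hook_lower 20.5 above the true edge; then the back face meets the strip. Hooks that miss stop it 11 mm short. Locked: hook_lower on the edge.
- detent (a joint): Spring roller behind the lower slot, m: 0 at rest, up to 0.0035 while a hook is pushed past it, 0.001 to 0.0015 with the bracket snapped home. Pushing past takes 8 to 16 N straight down, close to the upright; a hooked bracket that is let go stays hanging on the roller, about 11 mm above its locked height, until pressed.
- upright_full: The other upright, of the same make, which already carries a locked bracket (example of the finished job; fixed). It stands about 0.18 m to the left or right of the empty one. Origin: on the work surface below the front face of its strip; x into the upright.

How it is judged:
On the way:
1. both hooks are in the slots, with the bracket's back face against the strip, and it is not yet down (x of bracket_heel in the frame of upright_face between -0.0035 and 0.002 m and y of bracket_heel in the frame of upright_face between -0.0045 and 0.0045 m and angle between the x axis of bracket_heel and the x axis of upright_face, either way round below 0.08 rad and angle between bracket_heel's own z axis and vertical below 0.08 rad and value of joint detent below 0.0006 m), for 0.05 s.
At the end, for the whole second after the job is handed in: The bracket hangs on the empty upright, at rest and let go: back face within 3.5 mm of the strip, centred within 4.5 mm, upright and square within 0.08 rad, and snapped home under the spring roller (roller pushed back 0.7 to 2.4 mm, which is within about 1 mm of fully down) (x of bracket_heel in the frame of upright_face between -0.0035 and 0.002 m and y of bracket_heel in the frame of upright_face between -0.0045 and 0.0045 m and angle between the x axis of bracket_heel and the x axis of upright_face, either way round below 0.08 rad and angle between bracket_heel's own z axis and vertical below 0.08 rad and z of bracket_heel in the frame of upright_face between -0.02 and 0.02 m and value of joint detent between 0.0007 and 0.0024 m and linear speed of bracket below 0.02 m/s); the robot touches nothing.
It fails at once if the bracket is forced against the slotted strip (contact forces on it adding up to more than 60 N, which is a push of about 30 N) (contact force between bracket and strip above 60 N).
It fails at once if a thing lying around is shifted by more than 30 mm (distance of any of dish, pliers, file, tray, hammer, jar, block from where it was at the start of the episode above 0.03 m).
It also fails if it takes over 72 s, if anything falls off the work surface, if the arm or the gripper's body presses on something with over 40 N, if the wrist force passes 120 N, or if a joint passes its speed limit or range.

## Robot

A 6-joint arm with a two-finger parallel gripper is mounted at the origin on a cart in front of the work surface, level with it; the furniture and walls round the work are solid. World frame = base frame: x ahead of the robot, y to its left, z up, the work surface at z = 0. Lengths are in m, angles in rad, forces in N, time in s.
With the tool pointing down it reaches from about 0.325 to 0.775 m from the base axis. Payload 5.5 kg.
Tool frame: the origin (TCP) lies between the finger pads; the fingertips stand 19 mm ahead of it and the grasp point (between the pads) is the TCP; y points along the fingers, z is the direction in which the jaws open and shut, and the axes are right-handed (so a half turn about y gives the same grasp; the last joint's range is limited). The gripper opens to 88 mm and grips with 3 to 60 N. Pads are 20 mm wide; open, the fingers measure 115 mm over their backs; the gripper's body (75 mm by 178 mm) begins 61 mm behind the grasp point.
Start: joints at [-0.057, 0.091, 1.231, -0, 1.82, -0.057], TCP at [0.6, -0, 0.242] pointing down, gripper open.
Joint ranges: [-2.87, 2.87], [-0.86, 2.18], [0.17, 2.46], [-1.51, 4.65], [0.06, 2.69], [-2.65, 2.65]. Speed limits (rad/s): [2.57, 2.57, 3.01, 3.14, 3.14, 3.14].

## Interface

Orientations are given as a unit quaternion [x, y, z, w].
In Python, from workcell import manip, solver, imaging, job gives the robot as it stands. The module is installed in compiled form; this text tells all that it offers. Calls block until the motion is done:
- manip.move_ptp(position, orientation): joint-space move of the TCP to a pose.
- manip.movel(position, rot=None, rate=0.15, contact_N=None): straight line of the TCP; rot=None keeps the orientation; rate is the mean speed in m/s. With contact_N (N) it stops when the force on the tool has changed by that much, and returns True; else False.
- manip.goto_joints(angles): joint-space move.
- manip.move_gripper(opening, effort=None): opening from 0.0 (shut) to 1.0 (fully open); effort is the grip in N (None keeps the last); returns when the fingers have stopped.
- manip.hold(seconds).
- solver.inverse_kinematics(position, orientation): joint angles nearest the present ones, or None.
- manip.get_state(): the state.
- imaging.read_camera(name): name is "scene" or "side" or "wrist"; returns a dict with "image" (384x512x3 uint8, red, green, blue), "vfov" (degrees; the focal length in pixels is half the picture's height over the tangent of half this angle, whatever the lens; pixels are square), "cx", "cy" (the principal point, pixels), "dist_coeffs" ([k1, k2, p1, p2, k3] as OpenCV has them; the pictures are not rectified), "view" (4x4, takes a point from world to camera coordinates); the wrist camera has in their place "mount" (4x4, takes a point from camera to tool coordinates, whose origin is the TCP and whose axes are the tool frame's). Camera axes: x right, y up, looking along -z (the intrinsics and any distortion apply to the point x, -y, -z); pixel columns grow to the right and rows downward; lengths in m; the calibration is good to about 2 mm. A picture is of the moment at which its call begins: read the wrist's pose just before it. There is no depth.
A pose or a line that the arm cannot do raises manip.PlanningError and nothing moves.
- job.finish_job(): hands the job in, once; it reports no verdict.
Trained networks look in the newest picture that a camera, given by its name, has taken for a name from the list of things; names that differ only in an ending like _2 or _b are one class to them, and where a whole thing is asked for, a point or a joint stands for the part that bears it (a point fixed in the world has none). Each returns a list of dicts, best first, with "p" (0 to 1); they miss things now and then, are a little off and sometimes report something else, mostly with a low value. They report only what shows in the picture. A call takes as long as a camera call.
- imaging.regions_of(thing, camera): "region" (384x512 bool, what is visible of it) and "bbox" ([left, top, right, bottom] in pixels, round what is visible of it).
The state is a dict: "time_s": time; "qpos": joint angles; "qd": joint speeds; "effort": joint torques, N m; "eef_pos": TCP position; "orientation": TCP orientation; "ft_force": force on the tool from outside, world axes, zero at the start; "ft_torque": the same for the moment, N m; "width": opening from 0.0 (shut) to 1.0 (fully open).
Only numpy, scipy, OpenCV 4.12 (cv2) and the standard library are available. Lean on these libraries where they do the work, as an engineer would, in place of code of your own. Each camera call takes 0.05 s, during which the arm holds its last target. There are 200 camera calls.

## Working session

There is one attempt and no reset: what is moved stays moved. The work goes in short steps, each a Python script; the robot and the scene stay as the last script left them, time stands still between calls to the robot, and variables do not carry over. Pictures are saved under pics/ and viewed, about 8 in all and at most 12, crops included, and the job is handed in when it is done.

```bash
mkdir -p pics; cat > h.py <<'E'
import numpy as np, cv2
from scipy.spatial.transform import Rotation as R
from workcell import manip, solver, imaging, job
def cam(name):
    st=manip.get_state(); c=imaging.read_camera(name)
    f=c["image"].shape[0]/2/np.tan(np.radians(c["vfov"])/2)
    c["K"]=np.array([[f,0,c["cx"]],[0,f,c["cy"]],[0,0,1]])
    if "view" in c: V=np.array(c["view"])
    else:
        T=np.eye(4);T[:3,:3]=R.from_quat(st["orientation"]).as_matrix();T[:3,3]=st["eef_pos"]
        V=np.linalg.inv(T@np.array(c["mount"]))
    c["V"]=np.diag([1,-1,-1,1.])@V   # opencv axes
    return c
def proj(c,P):
    P=np.atleast_2d(np.array(P,float))
    return cv2.projectPoints(P,cv2.Rodrigues(c["V"][:3,:3])[0],c["V"][:3,3],c["K"],np.array(c["dist_coeffs"],float))[0][:,0]
def ray(c,uv):
    n=cv2.undistortPoints(np.array(uv,float).reshape(-1,1,2),c["K"],np.array(c["dist_coeffs"],float))[:,0]
    d=np.c_[n,np.ones(len(n))]@c["V"][:3,:3]
    return -c["V"][:3,:3].T@c["V"][:3,3], d/np.linalg.norm(d,axis=1,keepdims=True)
def plane(c,uv,z):
    o,d=ray(c,uv); return o+d*((z-o[2])/d[:,2])[:,None]
def save(c,n): cv2.imwrite("pics/"+n,c["image"][:,:,::-1])
E
python3 - <<'E'
from h import *
st=manip.get_state();print(st["orientation"],st["time_s"])
ims=[]
for n in ["scene","side","wrist"]:
    c=cam(n);
    o,_=ray(c,[[256,192]]);print(n,o,c["vfov"],c["dist_coeffs"])
    im=c["image"].copy()
    for t in ["bracket_grip","upright_full","upright_face"]:
        try:
            for r in imaging.regions_of(t,n): print(n,t,round(r["p"],2),r["bbox"])
        except Exception as e: print(n,t,e)
    save(c,n+"0.png"); ims.append(im)
a=np.vstack([np.hstack(ims[:2])]); cv2.imwrite("pics/a.png",a[:,:,::-1])
E
```

```text
[-0.50047646  0.50048747 -0.49947701  0.49955813] 0.0
scene [ 0.0986699  -0.69481281  0.67626814] 51.15754553761358 [-0.13726261  0.          0.          0.          0.        ]
scene bracket_grip 0.57 [166.2, 136.7, 205.5, 182.4]
scene upright_full 0.98 [255.3, 163.1, 329.7, 248.6]
scene upright_face 0.74 [348.0, 210.2, 409.6, 301.5]
side [-0.18601271 -0.08076666  1.07934365] 42.11206779157145 [-0.03049133  0.          0.          0.          0.        ]
side upright_full 0.62 [292.9, 137.7, 319.2, 213.2]
side upright_face 0.55 [361.8, 125.0, 404.3, 192.8]
wrist [0.59886123 0.07645136 0.38433997] 58.72450870580974 [-0.08238699  0.          0.          0.          0.        ]
wrist bracket_grip 0.89 [45.4, 21.5, 168.9, 88.8]
wrist upright_full 0.7 [116.7, 345.6, 267.4, 383.2]
```

View pics/scene0.png

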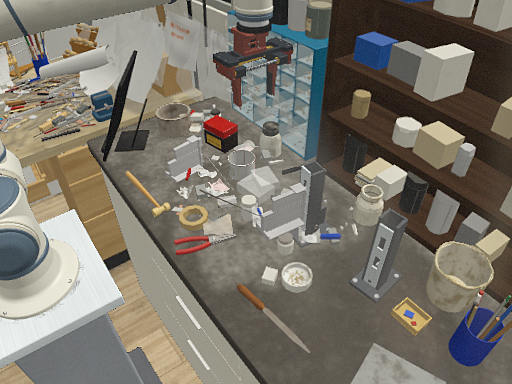

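View pics/side0.png

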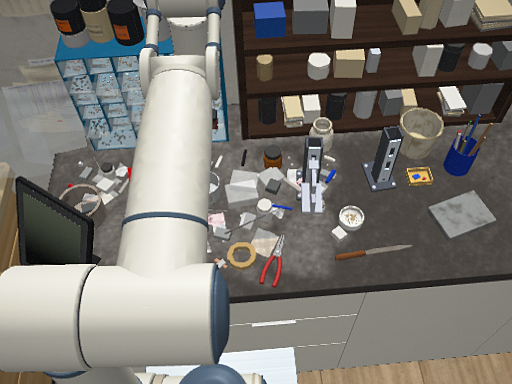

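The scene shows the loose bracket at about (185,160), the full upright at (300,205), and the empty upright with its slots facing the robot at about (378,255). In the side view the empty upright is at (383,160), and the arm hides the bracket.

```bash
python3 - <<'E'
from h import *
c=cam("scene")
print("br",plane(c,[[187,175]],0.0),plane(c,[[187,160]],0.045))
print("base empty corners",plane(c,[[350,287],[376,300],[400,275],[372,265]],0.006))
print("full",plane(c,[[312,240]],0))
w=cam("wrist"); print("wr br",plane(w,[[107,55]],0.045))
s=cam("side"); print("side base",plane(s,[[363,162],[372,191],[402,187]],0.006))
# empty-upright top estimates
print("top", plane(c,[[390,213]],0.188),plane(s,[[390,127]],0.188))
E
```

```text
br [[0.44637353 0.10034957 0.        ]] [[0.45418114 0.10358419 0.045     ]]
base empty corners [[ 0.52874301 -0.42320801  0.006     ]
 [ 0.54709233 -0.47754018  0.006     ]
 [ 0.63453321 -0.46788869  0.006     ]
 [ 0.60751239 -0.41264266  0.006     ]]
full [[ 0.55759507 -0.2771415   0.        ]]
wr br [[0.45983784 0.11328667 0.045     ]]
side base [[ 0.63346952 -0.407921    0.006     ]
 [ 0.53597689 -0.41259004  0.006     ]
 [ 0.54151887 -0.4941985   0.006     ]]
top [[ 0.58419414 -0.4305025   0.188     ]] [[ 0.5937428  -0.43772602  0.188     ]]
```

View pics/wrist0.png

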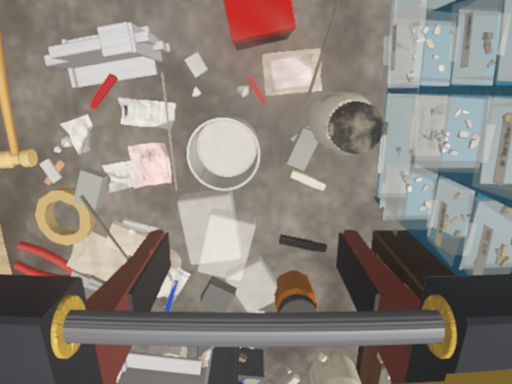

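The wrist view shows the bracket at (107,55) px with its hooks pointing to +x (right) and the web yawed by a few degrees. The empty upright faces the robot at about (0.56,-0.45). Next I'll take closer views of both.

```bash
cat >> h.py <<'E'
def ori(yaw,pitch=0,s=1):
    # tool down, jaws across y; pitch>0 tilts fingers toward +x (about -y); s flips camera side
    B=np.array([[s,0,0],[0,0,s],[0,-1,0]],float)  # columns: x=(s,0,0), y=(0,0,-1), z=(0,s,0)
    return (R.from_euler('z',yaw)*R.from_euler('y',-pitch)*R.from_matrix(B)).as_quat()
E
python3 - <<'E'
from h import *
c=imaging.read_camera("wrist");print(np.round(c["mount"],3))
for s in (1,-1):
  for p,q in [((.46,.1,.2),ori(0,0,s)),((.50,-.45,.25),ori(0,0,s)),((.42,-.40,.25),ori(0,.6,s)),((.42,-.40,.25),ori(0,.9,s))]:
    print(s,p,np.round(ori(0,0,s),2),solver.inverse_kinematics(p,q))
E
```

```text
[[ 0.    -0.958 -0.286 -0.076]
 [-0.     0.286 -0.958 -0.143]
 [ 1.     0.    -0.    -0.001]
 [ 0.     0.     0.     1.   ]]
1 (0.46, 0.1, 0.2) [ 0.71  0.    0.   -0.71] [ 1.41771661e-01 -2.63838979e-01  1.63913700e+00 -4.44089210e-16
  1.76629463e+00 -1.42902467e+00]
1 (0.5, -0.45, 0.25) [ 0.71  0.    0.   -0.71] [-7.83380649e-01  2.96684680e-01  9.84161315e-01 -4.44089210e-16
  1.86074666e+00 -2.35417698e+00]
1 (0.42, -0.4, 0.25) [ 0.71  0.    0.   -0.71] None
1 (0.42, -0.4, 0.25) [ 0.71  0.    0.   -0.71] None
-1 (0.46, 0.1, 0.2) [ 0.    0.71 -0.71  0.  ] [ 1.41771661e-01 -2.63838979e-01  1.63913700e+00 -4.44089210e-16
  1.76629463e+00  1.71256799e+00]
-1 (0.5, -0.45, 0.25) [ 0.    0.71 -0.71  0.  ] [-7.83380649e-01  2.96684680e-01  9.84161315e-01 -4.44089210e-16
  1.86074666e+00  7.87415678e-01]
-1 (0.42, -0.4, 0.25) [ 0.    0.71 -0.71  0.  ] [-1.11593609 -0.28535438  1.67040216  0.53444318  1.47929253  0.48090035]
-1 (0.42, -0.4, 0.25) [ 0.    0.71 -0.71  0.  ] [-1.26655455 -0.37009818  1.85605744  0.86319616  1.3886459   0.25904666]
```

```bash
python3 - <<'E'
from h import *
for yaw in (-.3,0,.1,.3):
  for pitch in (0,.3,.5,.7):
    for p in [(.40,-.40,.15),(.42,-.34,.15),(.36,-.30,.2),(.45,-.45,.2)]:
      q=solver.inverse_kinematics(p,ori(yaw,pitch,1))
      if q is not None: print(yaw,pitch,p,np.round(q,2))
E
```

```text
-0.3 0 (0.4, -0.4, 0.15) [-0.85 -0.    1.49 -0.    1.66 -2.12]
-0.3 0 (0.42, -0.34, 0.15) [-0.74 -0.07  1.55 -0.    1.66 -2.01]
-0.3 0 (0.36, -0.3, 0.2) [-0.77 -0.27  1.64 -0.    1.77 -2.04]
-0.3 0 (0.45, -0.45, 0.2) [-0.84  0.19  1.2  -0.    1.75 -2.11]
-0.3 0.3 (0.4, -0.4, 0.15) [-0.95 -0.23  1.72  0.18  1.41 -2.23]
-0.3 0.3 (0.42, -0.34, 0.15) [-0.84 -0.31  1.79  0.15  1.4  -2.11]
-0.3 0.3 (0.36, -0.3, 0.2) [-0.88 -0.53  1.86  0.16  1.55 -2.14]
-0.3 0.3 (0.45, -0.45, 0.2) [-0.93 -0.04  1.47  0.18  1.47 -2.2 ]
-0.3 0.5 (0.4, -0.4, 0.15) [-1.04 -0.36  1.88  0.34  1.26 -2.35]
-0.3 0.5 (0.42, -0.34, 0.15) [-0.91 -0.47  1.96  0.3   1.25 -2.22]
-0.3 0.5 (0.36, -0.3, 0.2) [-0.99 -0.69  2.01  0.31  1.43 -2.24]
-0.3 0.5 (0.45, -0.45, 0.2) [-1.   -0.18  1.64  0.33  1.3  -2.3 ]
-0.3 0.7 (0.4, -0.4, 0.15) [-1.13 -0.48  2.03  0.55  1.14 -2.52]
-0.3 0.7 (0.42, -0.34, 0.15) [-1.   -0.61  2.12  0.48  1.12 -2.37]
-0.3 0.7 (0.45, -0.45, 0.2) [-1.08 -0.29  1.8   0.52  1.15 -2.45]
0 0 (0.4, -0.4, 0.15) [-0.85 -0.    1.49 -0.    1.66 -2.42]
0 0 (0.42, -0.34, 0.15) [-0.74 -0.07  1.55 -0.    1.66 -2.31]
[... 433 characters left out ...]
6 ]
0 0.5 (0.36, -0.3, 0.2) [-1.07 -0.59  1.95  0.44  1.53 -2.61]
0 0.5 (0.45, -0.45, 0.2) [-1.06 -0.08  1.55  0.44  1.43 -2.64]
0.1 0 (0.4, -0.4, 0.15) [-0.85 -0.    1.49 -0.    1.66 -2.52]
0.1 0 (0.42, -0.34, 0.15) [-0.74 -0.07  1.55 -0.    1.66 -2.41]
0.1 0 (0.36, -0.3, 0.2) [-0.77 -0.27  1.64 -0.    1.77 -2.44]
0.1 0 (0.45, -0.45, 0.2) [-0.84  0.19  1.2  -0.    1.75 -2.51]
0.1 0.3 (0.42, -0.34, 0.15) [-0.9  -0.24  1.74  0.25  1.48 -2.57]
0.1 0.3 (0.36, -0.3, 0.2) [-0.95 -0.45  1.81  0.26  1.63 -2.59]
0.1 0.3 (0.45, -0.45, 0.2) [-0.97  0.03  1.39  0.26  1.57 -2.63]
0.3 0 (0.42, -0.34, 0.15) [-0.74 -0.07  1.55 -0.    1.66 -2.61]
0.3 0 (0.36, -0.3, 0.2) [-0.77 -0.27  1.64 -0.    1.77 -2.64]
```

```bash
python3 - <<'E'
from h import *
import pickle
V=[]
for n,p,q in [("U1",(.42,-.40,.20),ori(0,.3)),("U2",(.43,-.36,.22),ori(-.3,.5)),("B1",(.45,.07,.22),ori(0)),("B2",(.51,.16,.22),ori(0))]:
    manip.move_ptp(p,q); manip.hold(.15)
    c=cam("wrist"); V.append(c); save(c,n+".png")
    for t in ["bracket_grip","upright_face"]:
        for r in imaging.regions_of(t,"wrist"): print(n,t,round(r["p"],2),r["bbox"])
    pickle.dump({k:c[k] for k in("image","V","K","dist_coeffs")},open(n+".pkl","wb"))
    print(manip.get_state()["time_s"])
cv2.imwrite("pics/U.png",cv2.resize(np.hstack([V[0]["image"],V[1]["image"]])[:,:,::-1],None,fx=.78,fy=.78))
E
```

```text
U1 upright_face 0.95 [167.9, 214.1, 253.7, 383.0]
3.2083
U2 upright_face 0.8 [186.0, 165.0, 266.4, 310.4]
3.9167
B1 bracket_grip 0.96 [273.6, 120.2, 330.1, 252.7]
B1 bracket_grip 0.18 [1.4, 231.0, 21.9, 276.1]
5.8
B2 bracket_grip 0.92 [183.2, 59.1, 243.4, 191.3]
6.6083
```

View pics/U.png

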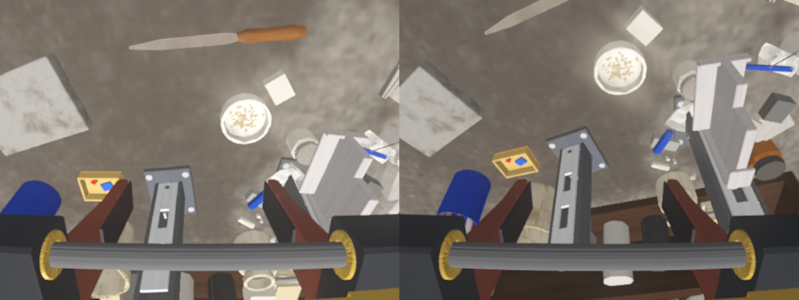

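U1 and U2 show the empty upright with both slots and the base plate, at about (210,215) and (225,165) px full scale. Next are enlarged crops with pixel ticks.

```bash
python3 - <<'E'
from h import *
def crop(n,x,y,w,h,s):
    im=cv2.imread(f"pics/{n}.png")[y:y+h,x:x+w]; im=cv2.resize(im,None,fx=s,fy=s,interpolation=cv2.INTER_CUBIC)
    for k in range(0,w,10):
        cv2.line(im,(k*s,0),(k*s,8 if (x+k)%50 else 20),(0,255,255),1)
        if (x+k)%50==0: cv2.putText(im,str(x+k),(k*s,30),0,.4,(0,255,255))
    for k in range(0,h,10):
        cv2.line(im,(0,k*s),(8 if (y+k)%50 else 20,k*s),(0,255,255),1)
        if (y+k)%50==0: cv2.putText(im,str(y+k),(20,k*s+4),0,.4,(0,255,255))
    return im
cv2.imwrite("pics/Uc.png",np.hstack([crop("U1",170,200,90,150,4),crop("U2",180,160,100,150,4)]))
cv2.imwrite("pics/Bc.png",np.hstack([crop("B1",250,110,100,150,4),crop("B2",160,50,100,150,4)]))
E
```

```text
(no output)
```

View pics/Uc.png

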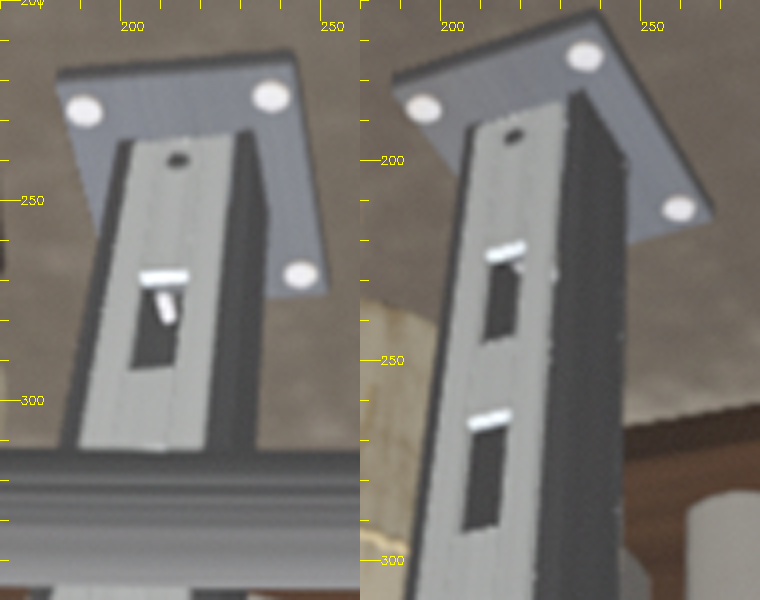

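View pics/Bc.png

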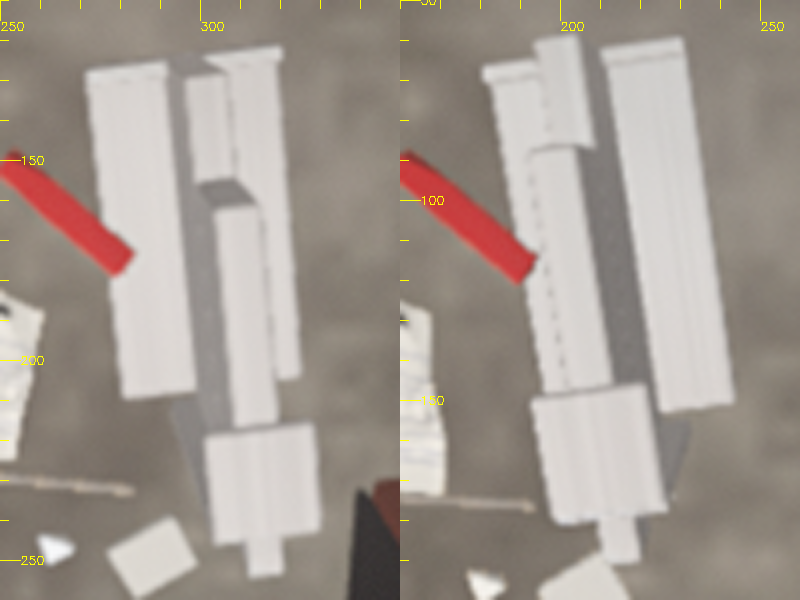

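```bash
cat > fit.py <<'E'
from h import *
import pickle
from scipy.optimize import least_squares
L=lambda n: pickle.load(open(n+".pkl","rb"))
def px(pts,x0,y0,X0=0): P=np.array(pts,float); return np.c_[x0+(P[:,0]-X0+.5)/4-.5, y0+(P[:,1]+.5)/4-.5]
def fit(obs,p0):
    def W(p,M):
        return R.from_euler('z',p[3]).apply(np.array(M)/1e3)+p[:3]
    f=lambda p:np.concatenate([(proj(c,W(p,M))-uv).ravel() for c,uv,M in obs])
    s=least_squares(f,p0,loss="soft_l1",x_scale=[.01,.01,.01,.1])
    print(np.round(s.x,4),"rms px",np.sqrt(np.mean(f(s.x)**2))); 
    for c,uv,M in obs: print(np.round(proj(c,W(s.x,M))-uv,1).tolist())
    return s.x
U1,U2,B1,B2=map(L,["U1","U2","B1","B2"])
# upright: origin front face at strip lower edge of lower slot
lo=[[0,-6,0],[0,6,0],[0,-6,31],[0,6,31]]; up=[[0,a[1],a[2]+54] for a in lo]
# y: image right = +world y
u1=px([(139,273),(188,270),(130,370),(175,366)],170,200)
u2=px([(485,251),(523,241),(482,345),(516,335),(468,422),(511,410),(462,531),(498,524)],180,160,360)
fit([(U1,u1,lo),(U2,u2,lo+up)],[.56,-.45,.08,.05])
pad=[[22,-12,45],[22,12,45],[48,12,45],[48,-12,45]]; we=[[-26,-5,41],[-26,5,41]]; hk=[[61,-4,37],[61,4,37]]
b1=px([(205,437),(315,422),(320,528),(213,545),(214,208),(258,203),(250,578),(284,573)],250,110)
b2=px([(531,400),(645,383),(668,510),(556,525),(530,150),(577,145)],160,50,400)
fit([(B1,b1,pad+we+hk),(B2,b2,pad+we)],[.46,.11,.045,0])
E
python3 fit.py
```

```text
[ 0.5582 -0.4453  0.0662  0.1488] rms px 0.5653479482946624
[[0.7, 0.5], [-0.1, 0.1], [-0.8, 0.0], [0.3, -0.1]]
[[0.5, 0.6], [0.5, 0.0], [-1.3, 0.0], [0.2, -0.5], [0.1, -0.4], [-0.2, -0.3], [-1.5, 0.6], [0.6, -0.3]]
[0.451  0.1166 0.0429 0.1305] rms px 0.42538721439473637
[[-0.3, -0.4], [-0.1, -0.1], [0.6, 0.8], [0.3, -0.0], [-0.2, 0.5], [0.8, 0.2], [-0.2, -0.3], [-0.1, -0.1]]
[[0.1, -0.1], [0.7, 0.2], [-0.2, -0.6], [-0.6, -0.7], [-0.7, 0.7], [0.0, 0.1]]
```

```bash
cat >> fit.py <<'E'
for c,q in ((U1,px([(60,88),(297,65),(327,292),(133,141),(234,135)],170,200)),(U2,px([(395,92),(597,20),(713,213),(474,127),(566,99)],180,160,360))):
    for z in (.006,.008):
        P=plane(c,q,z); e=P[1]-P[0]; g=P[2]-P[1]; h=P[4]-P[3]
        print(np.round(P[:3,:2],4).tolist(), "len",np.linalg.norm(e),np.linalg.norm(g),"yaw",np.arctan2(-e[0],e[1]),np.arctan2(g[1],g[0]),"strip",np.linalg.norm(h),np.arctan2(-h[0],h[1]),P[3:].mean(0))
E
python3 fit.py | tail -4
```

```text
[[0.5458, -0.4808], [0.5373, -0.4125], [0.6292, -0.4042]] len 0.06884693324458109 0.0923033200269656 yaw 0.12368847513198793 0.08938926623812744 strip 0.030078752047234654 0.08093968218365818 [ 0.56439658 -0.44637612  0.006     ]
[[0.5442, -0.4803], [0.5357, -0.4124], [0.6271, -0.4042]] len 0.0683989842316056 0.09170275324567487 yaw 0.12368847513198873 0.089389266238127 strip 0.029883046201583878 0.08093968218365584 [ 0.56268966 -0.44608537  0.008     ]
[[0.5454, -0.4815], [0.5366, -0.4135], [0.627, -0.4038]] len 0.06856602776195186 0.09101070746363954 yaw 0.12980155302653693 0.10754550134493307 strip 0.03162251886868635 0.09120381134907472 [ 0.56499013 -0.44848089  0.006     ]
[[0.5438, -0.4805], [0.535, -0.4129], [0.6249, -0.4032]] len 0.06811154213091478 0.09040744867553618 yaw 0.12980155302653956 0.10754550134493322 strip 0.03141291097812987 0.09120381134907711 [ 0.5632184  -0.44764321  0.008     ]
```

Upright: slot edge z≈0.066–0.068 (12 to 14 mm below nominal), yaw ≈0.115 from the base plate (the slot fit gave 0.149, which it determines only weakly). Bracket: yaw 0.13, z 0.043 against 0.045 expected, so fine. Grasping now.

```bash
python3 - <<'E'
from h import *
q=ori(.13); p=np.array([.451,.1166,0])
manip.move_gripper(.65,40)
manip.move_ptp(p+[0,0,.14],q)
print(manip.movel(p+[0,0,.071],q,rate=.06,contact_N=8))
manip.move_gripper(0,40); s=manip.get_state(); print("w",s["width"]*88,s["ft_force"],s["eef_pos"])
manip.movel(p+[0,0,.29],q,rate=.2); manip.hold(.2)
s=manip.get_state(); print("w",s["width"]*88,s["ft_force"],s["ft_torque"],s["time_s"])
yu=.115; a=np.array([np.cos(yu),np.sin(yu),0]); face=np.array([.5582,-.4453,0])
pre=face-a*(.050+.030)
manip.move_ptp(pre+[0,0,.29],ori(yu))
manip.movel(pre+[0,0,.1135+.026],ori(yu),rate=.15); manip.hold(.2)
s=manip.get_state(); print(s["eef_pos"],s["ft_force"],s["time_s"])
c=cam("scene"); save(c,"pre.png"); im=c["image"][:,:,::-1]
uv=proj(c,[pre+[0,0,.1135]])[0]; print(uv)
x,y=int(uv[0])-70,int(uv[1])-60
cr=cv2.resize(im[y:y+150,x:x+150],None,fx=4,fy=4,interpolation=cv2.INTER_CUBIC); print(x,y)
w=cam("wrist"); save(w,"prew.png")
cv2.imwrite("pics/prec.png",cr)
E
```

```text
False
w 9.78702799666883 [-0.90498586  0.05391713 -0.78307171] [0.45081416 0.11659334 0.07071581]
w 9.942634562289106 [-0.77517998  0.87812926 -3.60126033] [ 0.13176911 -0.05500452  0.03896156] 11.3167
[ 0.47905563 -0.45481402  0.14075249] [-0.14996613 -0.04744886 -2.41668505] 14.725
[352.50336702 276.88485421]
282 216
```

View pics/prec.png

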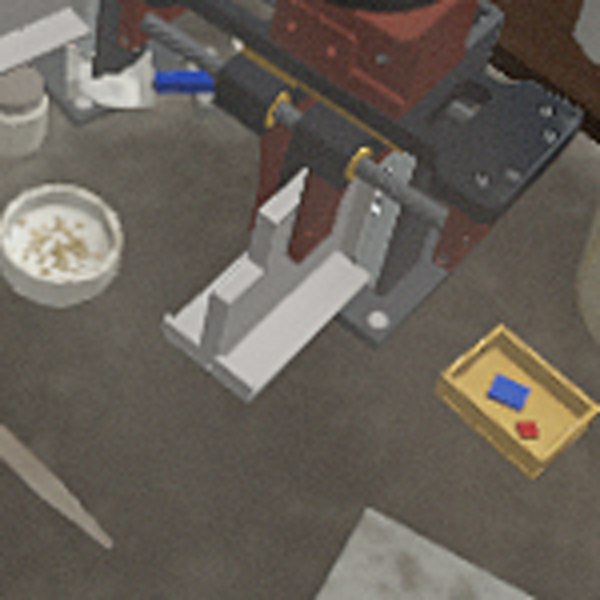

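View pics/prew.png

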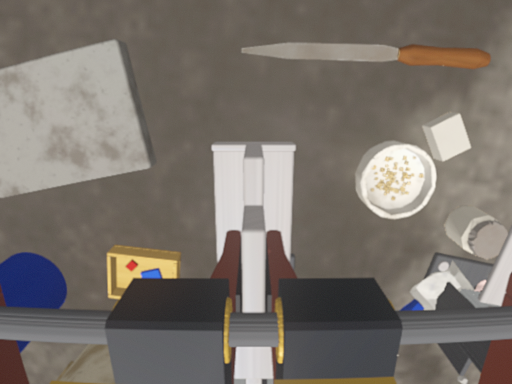

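The wrist view shows the bracket held square, web end at (244..264, 207) px and ledge front at (213..295, 143). The scene crop shows it level in front of the upright. I'll compare this with the known in-hand pose to find the camera bias, then insert by feel.

```bash
cat >> h.py <<'E'
yu=.115; a=np.array([np.cos(yu),np.sin(yu),0]); b=np.array([-a[1],a[0],0]); face=np.array([.5582,-.4453,0])
E
python3 - <<'E'
from h import *
w=cam("wrist"); T=np.array(manip.get_state()["eef_pos"])
P=lambda x,y,z:T+a*x+b*y+np.array([0,0,z-.026])
print("pred",np.round(proj(w,[P(-.026,-.005,.041),P(-.026,.005,.041),P(-.05,-.025,-.045),P(-.05,.025,-.045)]),1).tolist())
z0=T[2]
hit=manip.movel(T+a*.045,ori(yu),rate=.025,contact_N=5)
s=manip.get_state(); d=(np.array(s["eef_pos"])-T)
print(hit,"adv",d@a*1e3,d@b*1e3,d[2]*1e3,s["ft_force"],s["ft_torque"],s["time_s"])
E
```

```text
pred [[245.8, 230.9], [270.4, 230.9], [216.8, 142.1], [296.4, 142.1]]
True adv 29.76780065228064 0.4766395310147128 -1.5586523869578206 [ 0.35643608 -0.31930857 -3.56865612] [ 0.09928043 -0.01964609  0.01181183] 16.0417
```

```bash
python3 - <<'E'
from h import *
T=np.array(manip.get_state()["eef_pos"])
def rep(n):
    s=manip.get_state(); d=(np.array(s["eef_pos"])-T)
    print(n,"d",np.round([d@a*1e3,d@b*1e3,d[2]*1e3],2),np.round(s["ft_force"],1),np.round(s["ft_torque"],2),round(s["time_s"],1))
rep("0"); manip.hold(.3); rep("hold")
h=manip.movel(T+a*.004,ori(yu),rate=.01,contact_N=7); rep(h)
manip.hold(.2); rep("h")
c=cam("scene"); im=c["image"][:,:,::-1]
uv=proj(c,[face+[0,0,.11]])[0].astype(int); x,y=uv-75
cv2.imwrite("pics/in.png",cv2.resize(im[y:y+150,x:x+150],None,fx=4,fy=4,interpolation=cv2.INTER_CUBIC)); print(x,y)
E
```

```text
0 d [0. 0. 0.] [ 0.4 -0.3 -3.6] [ 0.1  -0.02  0.01] 16.0
hold d [-0.5   0.41 -1.45] [-0.3  0.4 -2.7] [0.08 0.01 0.08] 16.3
True d [-0.09  0.67 -2.27] [ 0.9  0.4 -2.4] [ 0.1  -0.03  0.02] 16.7
h d [-0.48  1.1  -3.92] [ 0.7 -0.4 -2.1] [ 0.1  -0.06 -0.01] 16.9
303 178
```

View pics/in.png

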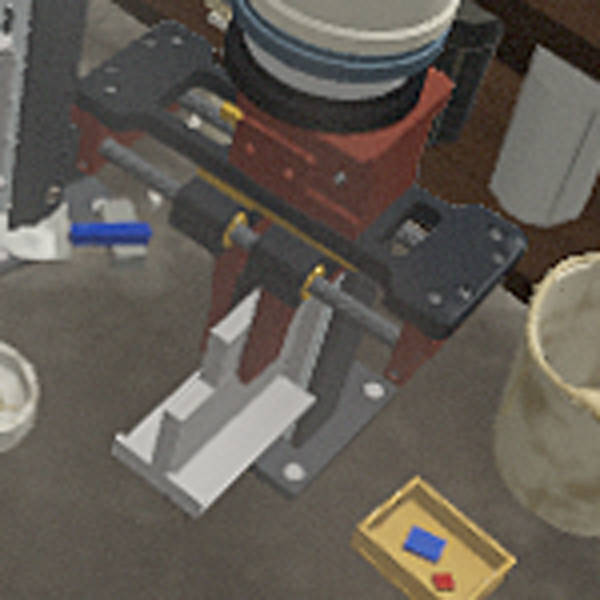

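```bash
cat >> h.py <<'E'
def rep(n=""):
    s=manip.get_state(); p=np.array(s["eef_pos"]); d=p-face
    print(n,"heel x,y mm",np.round([(d@a+.05)*1e3,d@b*1e3],2),"tcp z",round(p[2]*1e3,2),"F",np.round(s["ft_force"],1),"M",np.round(s["ft_torque"],2),"t",round(s["time_s"],1))
def go(x,y,z,rate=.02,N=None):
    h=manip.movel(face+a*(x/1e3-.05)+b*y/1e3+[0,0,z/1e3],ori(yu),rate=rate,contact_N=N); rep((x,y,z,h)); return h
E
python3 - <<'E'
from h import *
rep(); manip.hold(.3); rep("hold")
go(-.5,1,137); manip.hold(.3); rep(); manip.hold(.3); rep()
print(solver.inverse_kinematics(manip.get_state()["eef_pos"],ori(yu)),manip.get_state()["qpos"])
E
```

```text
heel x,y mm [-0.67  1.4 ] tcp z 134.43 F [ 0.2 -0.4 -2.5] M [ 0.14 -0.05 -0.01] t 16.9
hold heel x,y mm [-0.6  1.3] tcp z 134.85 F [ 0.3  0.1 -2.7] M [0.06 0.01 0.02] t 17.2
(-0.5, 1, 137, False) heel x,y mm [-0.51  0.93] tcp z 137.48 F [ 1.   0.  -3.1] M [ 0.12 -0.06 -0.05] t 17.5
 heel x,y mm [-0.51  1.  ] tcp z 136.94 F [-0.2  0.2 -1.8] M [ 0.08 -0.03  0.02] t 17.8
 heel x,y mm [-0.52  1.  ] tcp z 136.94 F [ 0.7 -0.4 -2. ] M [ 0.09 -0.   -0.01] t 18.1
[-7.75262647e-01  3.07402317e-01  1.17116683e+00 -4.44089210e-16
  1.66302351e+00 -2.46105897e+00] [-7.75252138e-01  3.07496884e-01  1.17105339e+00 -2.16548344e-05
  1.66314553e+00 -2.46102115e+00]
```

```bash
python3 - <<'E'
from h import *
go(4,1,137,.01,8); manip.hold(.2); rep()
go(-1,1,137,.02); 
go(-1,1,148,.01,7); manip.hold(.2); rep()
E
```

```text
(4, 1, 137, True) heel x,y mm [-0.22  1.31] tcp z 135.69 F [-0.  -0.8 -3. ] M [ 0.12 -0.06  0.07] t 18.4
 heel x,y mm [-0.6   1.76] tcp z 134.13 F [ 0.7  0.  -3. ] M [ 0.05 -0.02 -0.  ] t 18.6
(-1, 1, 137, False) heel x,y mm [-1.05  0.91] tcp z 137.22 F [-0.3 -0.1 -2.9] M [ 0.09 -0.06  0.  ] t 18.8
(-1, 1, 148, True) heel x,y mm [-1.5   1.58] tcp z 139.19 F [-0.   0.8 -2.9] M [ 0.11 -0.05 -0.01] t 19.4
 heel x,y mm [-1.82  2.03] tcp z 137.62 F [-0.3  0.1 -3.3] M [ 0.11 -0.07 -0.02] t 19.6
```

Contact forward happens at heel x≈0, and upward at TCP z≈140. That puts the hook tops at the slot tops and the true edge at ≈66 mm, matching the camera measurement, so the hooks are in. Next: centre in y, seat, and lower onto the roller.

```bash
python3 - <<'E'
from h import *
go(-1,1,136.5); 
go(-1,6,136.5,.01,5); go(-1,1,136.5)
go(-1,-5,136.5,.01,5); go(-1,1,136.5)
go(-.4,1,136.5); manip.hold(.2); rep()
go(-.4,1,122,.012,6); manip.hold(.2); rep()
E
```

```text
(-1, 1, 136.5, False) heel x,y mm [-1.12  1.13] tcp z 135.96 F [-0.  -0.4 -3.5] M [ 0.05 -0.03  0.04] t 19.9
(-1, 6, 136.5, True) heel x,y mm [-1.37  4.01] tcp z 135.56 F [ 0.6 -2.6 -2.8] M [-0.34 -0.12 -0.21] t 20.3
(-1, 1, 136.5, False) heel x,y mm [-1.13  1.23] tcp z 135.77 F [ 0.  -0.2 -2. ] M [ 0.1  -0.08  0.02] t 20.7
(-1, -5, 136.5, True) heel x,y mm [-1.12 -0.18] tcp z 134.77 F [ 1.1 -0.4 -2.9] M [ 0.17 -0.41 -0.02] t 21.1
(-1, 1, 136.5, False) heel x,y mm [-1.24  1.12] tcp z 136.27 F [-0.4  0.6 -3.5] M [ 0.14 -0.03  0.01] t 21.4
(-0.4, 1, 136.5, False) heel x,y mm [-0.51  1.02] tcp z 136.25 F [ 1.1  0.3 -2.8] M [ 0.1  -0.05 -0.01] t 21.6
 heel x,y mm [-0.43  1.01] tcp z 136.43 F [-0.4  0.4 -2.3] M [ 0.1  -0.08  0.03] t 21.8
(-0.4, 1, 122, True) heel x,y mm [-0.83  0.88] tcp z 128.37 F [-1.1 -1.3  4. ] M [ 0.02 -0.08 -0.04] t 22.5
 heel x,y mm [-0.84  0.9 ] tcp z 128.17 F [-1.5 -0.8  5.4] M [-0.01 -0.13 -0.01] t 22.7
```

```bash
python3 - <<'E'
from h import *
go(-.4,1.9,128.6); 
manip.move_gripper(.5); manip.hold(.2); rep("open")
go(-.4,1.9,185,.1)
manip.move_gripper(0,20)
go(35,1.9,185,.1); rep()
go(35,1.9,160,.03,4); 
manip.hold(.2); rep("touch")
go(35,1.9,153.5,.012,20); rep(); manip.hold(.2); rep()
E
```

```text
(-0.4, 1.9, 128.6, False) heel x,y mm [-0.73  1.88] tcp z 128.66 F [-2.6 -0.7  3.8] M [ 0.04  0.29 -0.03] t 23.0
open heel x,y mm [-0.4  1.9] tcp z 128.61 F [-0.8  0.2 -0.2] M [ 0.07 -0.06  0.03] t 23.9
(-0.4, 1.9, 185, False) heel x,y mm [-0.46  1.98] tcp z 184.5 F [ 0.6  0.5 -0.7] M [ 0.13 -0.06 -0.01] t 24.6
(35, 1.9, 185, False) heel x,y mm [34.98  1.96] tcp z 184.67 F [-0.4 -0.  -0.5] M [ 0.07 -0.1   0.04] t 25.9
 heel x,y mm [34.98  1.96] tcp z 184.67 F [-0.4 -0.  -0.5] M [ 0.07 -0.1   0.04] t 25.9
(35, 1.9, 160, False) heel x,y mm [35.01  1.95] tcp z 159.87 F [ 0.4  0.1 -0.4] M [ 0.1  -0.03 -0.03] t 26.9
touch heel x,y mm [35.06  1.86] tcp z 160.17 F [ 0.3  0.9 -0.8] M [ 0.1 -0.1 -0. ] t 27.1
(35, 1.9, 153.5, False) heel x,y mm [35.05  1.71] tcp z 156.0 F [-2.8  1.8  8.3] M [0.4  0.38 0.08] t 27.8
 heel x,y mm [35.05  1.71] tcp z 156.0 F [-2.8  1.8  8.3] M [0.4  0.38 0.08] t 27.8
 heel x,y mm [35.06  1.71] tcp z 156.0 F [-2.9  2.2  6.6] M [0.39 0.41 0.01] t 28.0
```

```bash
python3 - <<'E'
from h import *
c=cam("scene"); save(c,"pr.png")
go(35,1.9,172,.05); go(5,1.9,260,.15); go(-110,1.9,260,.2)
c=cam("scene"); im=c["image"][:,:,::-1]
uv=proj(c,[face+[0,0,.11]])[0].astype(int); x,y=uv-[60,70]
A=cv2.resize(cv2.imread("pics/pr.png")[y:y+120,x:x+100],None,fx=4,fy=4); 
B=cv2.resize(im[y:y+120,x:x+100],None,fx=4,fy=4,interpolation=cv2.INTER_CUBIC)
cv2.imwrite("pics/p2.png",np.hstack([A,B])); print(x,y)
# predicted pad corners and ledge end for locked (grip z .091) and hanging (.102)
for n,gz in(("locked",.091),("hang",.102)):
    g=face-a*.05+b*.0019+np.array([0,0,gz])
    P=[g+a*X+b*Y+[0,0,Z] for X,Y,Z in [(.022,-.012,.045),(.022,.012,.045),(-.05,-.025,-.045),(-.05,.025,-.045),(-.026,-.005,.041)]]
    print(n,np.round((proj(c,P)-[x,y])*4+([400,0])).tolist())
E
```

```text
(35, 1.9, 172, False) heel x,y mm [35.1   1.81] tcp z 172.09 F [-0.7 -0.2  0.2] M [ 0.07 -0.05  0.01] t 28.6
(5, 1.9, 260, False) heel x,y mm [5.02 2.05] tcp z 258.71 F [ 0.  -0.3 -0.3] M [ 0.12 -0.02  0.01] t 29.3
(-110, 1.9, 260, False) heel x,y mm [-109.34    2.07] tcp z 259.34 F [-0.5  0.6 -0.3] M [ 0.15 -0.05 -0.02] t 30.0
318 183
locked [[635.0, 291.0], [591.0, 261.0], [528.0, 520.0], [443.0, 454.0], [556.0, 348.0]]
hang [[640.0, 274.0], [596.0, 245.0], [532.0, 507.0], [446.0, 441.0], [561.0, 332.0]]
```

View pics/p2.png

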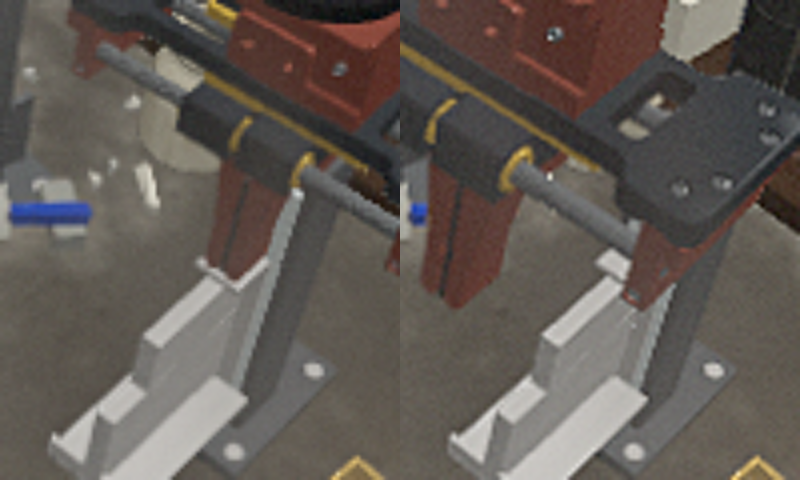

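The crop shows the bracket hooked, with web corner at (563,350) and pad at (595,262) px. That is close to the locked prediction, but only 8 N was applied. I'll press again in steps to find out.

```bash
python3 - <<'E'
from h import *
go(5,1.9,200,.2); go(35,1.9,172,.1); go(35,1.9,159,.05)
for z in (156,154,152.5,151,149.5,148):
    if go(35,1.9,z,.012,18): break
    manip.hold(.15); rep("  ")
manip.hold(.1); rep()
go(35,1.9,159,.03); manip.hold(.1); rep()
E
```

```text
(5, 1.9, 200, False) heel x,y mm [4.93 1.79] tcp z 200.45 F [ 0.5 -0.5 -0.4] M [ 0.1  -0.03  0.01] t 30.9
(35, 1.9, 172, False) heel x,y mm [35.1   2.17] tcp z 171.07 F [-0.2 -0.1  0.4] M [ 0.14 -0.03  0.01] t 31.4
(35, 1.9, 159, False) heel x,y mm [34.67  2.01] tcp z 158.46 F [-0.6 -0.3  0.3] M [ 0.11 -0.06 -0.03] t 31.9
(35, 1.9, 156, False) heel x,y mm [35.05  1.89] tcp z 156.16 F [-0.5 -0.7  1.3] M [ 0.08 -0.14  0.04] t 32.3
   heel x,y mm [35.05  1.88] tcp z 156.17 F [-0.3 -0.   0.3] M [0.13 0.02 0.02] t 32.4
(35, 1.9, 154, False) heel x,y mm [35.03  1.68] tcp z 156.06 F [-1.4  0.3  6. ] M [ 0.35  0.31 -0.01] t 32.7
   heel x,y mm [35.04  1.71] tcp z 156.02 F [-1.4  1.5  6.7] M [0.32 0.3  0.03] t 32.9
(35, 1.9, 152.5, False) heel x,y mm [35.05  1.47] tcp z 155.99 F [-4.4  1.4 10.5] M [0.36 0.55 0.01] t 33.1
   heel x,y mm [35.02  1.49] tcp z 155.91 F [-2.6  2.  11.3] M [0.4  0.5  0.04] t 33.3
(35, 1.9, 151, False) heel x,y mm [35.02  1.18] tcp z 155.88 F [-4.7  1.2 14.1] M [0.51 0.71 0.03] t 33.6
   heel x,y mm [35.03  1.21] tcp z 155.88 F [-4.7  1.2 14.1] M [ 0.47  0.7  -0.02] t 33.7
(35, 1.9, 149.5, False) heel x,y mm [35.06  0.94] tcp z 155.86 F [-5.4  2.9 17.6] M [ 0.6   0.9  -0.02] t 34.0
   heel x,y mm [35.03  0.91] tcp z 155.83 F [-5.2  2.6 18.3] M [0.62 0.97 0.02] t 34.1
(35, 1.9, 148, False) heel x,y mm [35.    0.63] tcp z 155.74 F [-6.6  3.1 22. ] M [0.6  1.19 0.06] t 34.4
   heel x,y mm [35.02  0.64] tcp z 155.76 F [-6.6  3.6 21.7] M [0.68 1.17 0.11] t 34.6
 heel x,y mm [35.01  0.63] tcp z 155.73 F [-6.2  3.  22.2] M [0.66 1.17 0.05] t 34.7
(35, 1.9, 159, False) heel x,y mm [34.93  2.07] tcp z 157.96 F [-0.2  0.2 -0.2] M [ 0.1  -0.09 -0.  ] t 35.2
 heel x,y mm [34.9   2.14] tcp z 157.89 F [-0.3  0.4 -0. ] M [ 0.02 -0.02  0.02] t 35.3
```

The press met a hard stop at pad z≈137 mm with 22 N and did not yield. That suggests it is already snapped home, so I'll verify by looking. If locked, about 15 mm of the upper slot shows above the pad; if hanging, about 4 mm.

```bash
python3 - <<'E'
from h import *
import pickle
go(20,1.9,200,.15); go(-80,1.9,260,.25)
manip.move_ptp((.43,-.36,.26),ori(-.3,.5)); manip.hold(.2)
c=cam("wrist"); save(c,"fin.png"); print(manip.get_state()["time_s"])
pickle.dump({k:c[k] for k in("image","V","K","dist_coeffs")},open("fin.pkl","wb"))
uv=proj(c,[face+[0,0,.12]])[0].astype(int); x,y=np.clip(uv-[65,60],0,[382,264]); print(x,y)
cv2.imwrite("pics/finc.png",cv2.resize(c["image"][y:y+120,x:x+130,::-1],None,fx=5,fy=5,interpolation=cv2.INTER_CUBIC))
for n,gz in(("locked",.091),("hang",.102)):
    g=face-a*.05+b*.0019+np.array([0,0,gz])
    P=[g+a*X+b*Y+[0,0,Z] for X,Y,Z in [(.022,-.012,.045),(.022,.012,.045),(.048,.012,.045),(.048,-.012,.045),(-.026,-.005,.041),(-.026,.005,.041)]]
    P+=[face+b*.0019+b*Y+[0,0,.151] for Y in(-.006,.006)]
    print(n,np.round((proj(c,P)-[x,y])*5).astype(int).tolist())
E
```

```text
(20, 1.9, 200, False) heel x,y mm [20.17  1.63] tcp z 200.7 F [-0.1  0.4 -1.1] M [ 0.1  -0.07 -0.  ] t 35.7
(-80, 1.9, 260, False) heel x,y mm [-79.47   2.09] tcp z 258.58 F [ 0.6 -0.5 -0.3] M [ 0.1  -0.07 -0.01] t 36.4
37.3083
149 170
locked [[210, 299], [317, 268], [379, 344], [276, 372], [108, 118], [155, 102], [299, 430], [352, 417]]
hang [[203, 344], [312, 313], [375, 388], [270, 416], [97, 162], [146, 146], [299, 430], [352, 417]]
```

View pics/finc.png

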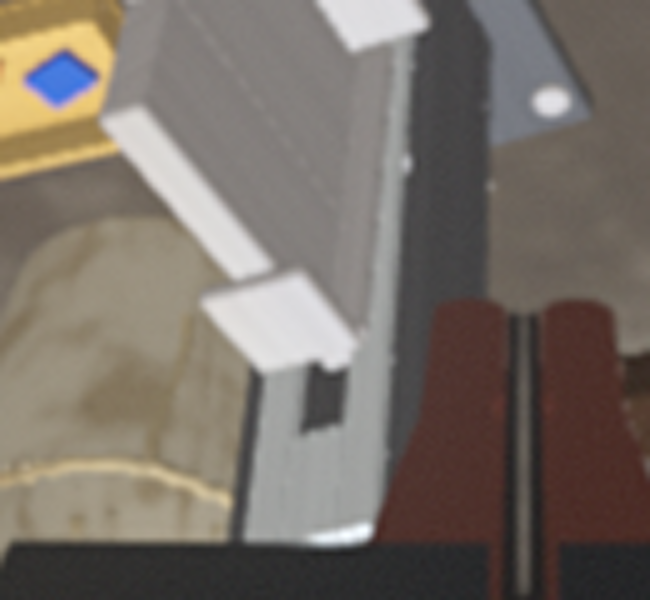

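The pad corners at (205,300), (302,270) and (265,372) px match the locked prediction to a few pixels of the 5x crop (hanging would be about 45 px lower). A clear length of open upper slot shows above the tongue, and the gripper is clear, so I'm handing in.

```bash
python3 - <<'E'
from h import *
job.finish_job(); print(manip.get_state()["time_s"])
E
```

```text
the job is handed in; nothing more can be done
the job is handed in; nothing more can be done
```

The bracket hangs on the empty upright, fully down and let go as far as my checks show. I handed the job in at about 37 s of the 72 s limit.

**Hooking:** I found the strip about 14 mm below nominal from two wrist views. I fed both hooks in by feel: forward contact came with the back face at the strip, upward contact gave the same strip height, and I centred it sideways. I then lowered it until the spring roller gave resistance and let go.

**Pressing:** I pressed on the pad with closed fingers until it met a hard stop. The press peaked at 22 N, slightly over the 20 N you suggested.

**Last checks:**
- The final wrist picture put the pad and web where a locked bracket should be; a merely hanging one would show about 11 mm higher.
- The open part of the upper slot showed above the pad, and the gripper was clear.
- The press stopped at a pad height of about 137 mm against 136 mm predicted for locked, and 22 N moved it no further.

**What disagreed or is unconfirmed:**
- I did not see the snap itself. The pad was already more than 5 mm below its hanging height when I came back to press, so it must have passed the roller around the release or early in the press.
- The roller value could not be read, so "snapped home" rests on the picture and the hard stop.
- The two camera estimates of the upright's yaw differed, 0.149 rad from the slots and about 0.11 rad from the base plate. I used 0.115.
- I did not separately measure whether the loose things stayed put; nothing I saw suggested contact with them.

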